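# Stand the ball-headed tamper in the tool jar

### The arm

A 7-joint arm with a two-finger parallel gripper is mounted at the origin on the work surface. World frame = base frame: x ahead of the robot, y to its left, z up, the work surface at z = 0. Lengths are in m, angles in rad, forces in N, time in s.
With the tool pointing down it reaches from about 0.425 to 1.025 m from the base axis. Payload 9.4 kg.
Tool frame: the origin (TCP) lies on the centre line of the jaws, within the pads' length; the fingertips stand 8 mm ahead of it and the grasp point (between the pads) lies 11 mm behind it; z points along the fingers, y is the direction in which the jaws open and shut (so a half turn about z gives the same grasp; the last joint's range is limited). The gripper opens to 93 mm and grips with 3 to 60 N. Pads are 15 mm wide; open, the fingers measure 128 mm over their backs; the gripper's body (75 mm by 188 mm) begins 65 mm behind the grasp point.
Start: joints at [1.027, 0.599, -0.003, 1.599, 0.002, 0.943, -0.08], TCP at [0.326, -0.647, 0.227] pointing down, gripper open.
Joint ranges: [-2.57, 2.57], [-0.35, 1.97], [-1.29, 1.29], [0.11, 2.56], [-1.05, 4.19], [0.11, 1.86], [-2.63, 2.63]. Speed limits (rad/s): [2.22, 2.22, 3.01, 3.01, 3.14, 3.14, 3.14].

### API

Orientations are given as a rotation vector (axis times angle).
In Python, from workcell import sense, snapshot, calibration, job_done, recognise, cut_out, spot_point gives the robot as it stands.
- The arm moves only by the shell command python3 -m creep 'ROWS' [FORCE]. ROWS is JSON, one flat list of numbers, 5 for each row, row after row: the shift along the tool's x, y, z in mm, then the turn about the tool's z in degrees, then the opening, from 0 (shut) to 1 (fully open). A call has 1 to 12 rows; each row shifts and turns the commanded pose from where the row before left it, along the tool's axes as they then stand; what a row does not reach is not made up. A row lasts 1/10 s, in which the tool goes at most 50 mm and 8.59 degrees, less where a joint would pass 70% of its speed; a pose out of reach is approached as far as the arm can. A call is refused whole if a number of a shift passes 50 or a number of a turn 8.59, either way. A call with a gripper value outside its range is refused whole. The fingers move at their own pace and stop on an object; FORCE is the grip in N (left out, the last holds). Time passes only in rows, so rows that do not move let the fingers close. It gives the time, the measured TCP pose, the force and the opening at its end, in the units of the state.
- sense(): the state, without advancing time (a new reading comes with each control period).
- snapshot(name): name is "side" or "top"; returns the picture (384x512x3 uint8, red, green, blue); there is no depth.
- calibration(name): a dict with "intrinsics" (3x3 intrinsics, pixels), "extrinsics" (4x4, takes a point from camera to world coordinates). Camera axes: x right, y up, looking along -z (the intrinsics and any distortion apply to the point x, -y, -z); pixel columns grow to the right and rows downward; lengths in m; the calibration is good to about 2 mm. A picture is of the moment at which its call begins. calibration takes no time and is no camera call.
- job_done(): hands the job in, once; it reports no verdict.
Trained networks look in the newest picture that a camera, given by its name, has taken for a name from the list of things; names that differ only in an ending like _2 or _b are one class to them, and where a whole thing is asked for, a point or a joint stands for the part that bears it (a point fixed in the world has none). Each returns a list of dicts, best first, with "confidence" (0 to 1); they miss things now and then, are a little off and sometimes report something else, mostly with a low value. They report only what shows in the picture. A call takes as long as a camera call.
- recognise(name, camera): "uv" ([column, row] in pixels, amid what is visible of it).
- cut_out(name, camera): "mask" (384x512 bool, what is visible of it) and "uv" ([column, row] in pixels, amid what is visible of it).
- spot_point(name, camera): "uv" ([column, row] in pixels: a listed point, or the origin of a listed thing).
The state is a dict: "time": time; "qpos": joint angles; "joint_vel": joint speeds; "tau": joint torques, N m; "tcp_pos": TCP position; "tcp_rot": TCP orientation; "contact_force": force on the tool from outside, world axes, zero at the start; "moment": the same for the moment, N m; "finger_gap": finger opening in m.
Only numpy, scipy, OpenCV 4.12 (cv2) and the standard library are available. Lean on these libraries where they do the work, as an engineer would, in place of code of your own. Each camera call takes 0.05 s, during which the arm holds its last target.

### The job

On the wooden rest lies a steel tamper with a round wooden ball for a head. Pinch it by the ball and lift it still lying level, high enough that it has room to swing; then ease your grip until it swings down to hang foot-down from the ball, tighten again, and lower it foot first into the tall narrow clay jar (not the wide bowl) before letting go, so that it is left standing in the jar. Leave the wooden-handled scraper undisturbed on the rest.

Things in the scene. Friction and masses are not known exactly. Their poses are not given: they have to be found in the camera images.
- tamper_ball (a point): Centre of the tamper's wooden ball head, 24 mm across: grip here. x axis from ball to foot: level on the rest, down when hanging. On the rest: ball centre 50 mm above the bench, free beyond a 58 mm tall bar by about 44 mm, on the robot's side. 0.075 kg, centre of mass 90 mm from the ball. 30 to 40 N of grip holds it level; at 5 to 8 N it turns in the pads, not dropped; it stops swinging in 2 s.
- tamper_foot (a point): Centre of the end face of the tamper's foot, 150 mm from the ball's centre; same axes as tamper_ball. The tamper is straight: ball, 12 mm round steel shank, then a round steel foot 20 mm thick and 22 mm long.
- jar_floor (a point): Centre of the inner floor of the tall narrow straight-sided clay jar, 6 mm above the bench; z up. Fixed to the bench, 66 mm across outside, 56 mm inside, 90 mm tall (rim 84 mm above this point), open on top. The other clay vessel, a wide bowl 140 mm across and 60 mm tall about 0.2 m away, is not meant.
- scraper_mid (a point): Middle of the flat wooden handle (13 mm wide, 140 mm long) of the scraper that lies parallel to the tamper in the other notch of the same rest, 90 mm beside it; 50 mm above the bench, x axis along it towards its flat steel blade. To be left alone.

How it is judged:
On the way, in this order (a step that is already met when the one before it is completed fails the run):
1. the tamper is lifted level (within 35 degrees), its ball more than 160 mm above the bench (height (world z) of tamper_ball above 0.16 m and angle between tamper_ball's own x axis and vertical between 0.96 and 2.18 rad), for 0.2 s.
2. it hangs foot-down in the fingers, within 30 degrees of straight down, its foot clear of the bench (height (world z) of tamper_foot above 0.01 m and angle between tamper_ball's own x axis and vertical above 2.618 rad and contact force between the fingers and tamper above 0.5 N), for 0.3 s.
3. its foot is lowered into the jar, to within 45 mm of the inner floor, while still held (horizontal distance between tamper_foot and jar_floor below 0.03 m and z of tamper_foot in the frame of jar_floor below 0.045 m and contact force between the fingers and tamper above 0.5 N), for 0.1 s.
At the end, for the whole second after the job is handed in: The tamper stands in the tall narrow jar, ball up (leaning on the rim by less than 40 degrees is fine), its foot on the inner floor (within 20 mm of it in height and 30 mm of its centre); the scraper is still on the rest, within 20 mm of where it was (horizontal distance between tamper_foot and jar_floor below 0.03 m and z of tamper_foot in the frame of jar_floor below 0.02 m and angle between tamper_ball's own x axis and vertical above 2.44 rad and distance of scraper_mid from where it was at the start of the episode below 0.02 m); the robot touches nothing.
It fails at once if the scraper is moved by more than 20 mm (distance of scraper_mid from where it was at the start of the episode above 0.02 m).
It also fails if it takes over 51 s, if anything falls off the work surface, if the arm or the gripper's body presses on something with over 40 N, if the wrist force passes 120 N, or if a joint passes its speed limit or range.

## Working session

There is one attempt and no reset: what is moved stays moved. The work goes in short steps, Python scripts to look and compute and a shell command to move; the robot and the scene stay as the last step left them, time stands still between calls to the robot, and variables do not carry over. Pictures are saved under pics/ and viewed, and the job is handed in when it is done.

```bash
mkdir -p pics; ls; cat > h.py <<'E'
import numpy as np, cv2
from workcell import *
def save(name,fn):
    im=snapshot(name); cv2.imwrite('pics/'+fn,im[:,:,::-1]); return im
def ray(cam,uv):
    c=calibration(cam);K=np.array(c['intrinsics']);E=np.array(c['extrinsics'])
    d=np.linalg.inv(K)@[uv[0],uv[1],1]; d=np.array([d[0],-d[1],-d[2]])
    return E[:3,3],E[:3,:3]@d
def atz(cam,uv,z):
    o,d=ray(cam,uv); return o+d*(z-o[2])/d[2]
def proj(cam,p):
    c=calibration(cam);K=np.array(c['intrinsics']);E=np.array(c['extrinsics'])
    q=E[:3,:3].T@(np.array(p)-E[:3,3]); q=K@[q[0],-q[1],-q[2]]; return q[:2]/q[2]
def tri(c1,u1,c2,u2):
    o1,d1=ray(c1,u1);o2,d2=ray(c2,u2)
    A=np.array([d1,-d2]).T; s=np.linalg.lstsq(A,o2-o1,rcond=None)[0]
    a=o1+s[0]*d1;b=o2+s[1]*d2; return (a+b)/2,np.linalg.norm(a-b)
E
python3 - <<'E'
from h import *
np.set_printoptions(precision=4,suppress=True)
for c in ('side','top'):
    save(c,c+'0.png'); k=calibration(c); print(c,k.keys(),k)
    for n in ('tamper_ball','tamper_foot','jar_floor','scraper_mid'):
        print(n,[(np.round(r['uv'],1),round(r['confidence'],2)) for r in spot_point(n,c)][:3])
s=sense();print(s)
E
```

```text
pics
side dict_keys(['intrinsics', 'extrinsics']) {'intrinsics': array([[493.507 ,   0.    , 257.3856],
       [  0.    , 493.507 , 186.0023],
       [  0.    ,   0.    ,   1.    ]]), 'extrinsics': array([[-0.7403,  0.4436, -0.5051,  0.029 ],
       [-0.6719, -0.4654,  0.5762,  0.5708],
       [ 0.0205,  0.7659,  0.6426,  0.7805],
       [ 0.    ,  0.    ,  0.    ,  1.    ]])}
tamper_ball [(array([173.6, 276.1]), 0.86)]
tamper_foot [(array([138.3, 230.5]), 0.6)]
jar_floor [(array([371.9, 169.6]), 0.6)]
scraper_mid [(array([199.2, 236.5]), 0.76)]
top dict_keys(['intrinsics', 'extrinsics']) {'intrinsics': array([[351.8758,   0.    , 257.1529],
       [  0.    , 351.8758, 193.6801],
       [  0.    ,   0.    ,   1.    ]]), 'extrinsics': array([[ 0.026 ,  0.9935, -0.1105,  0.4743],
       [-0.9995,  0.0276,  0.0124, -0.0291],
       [ 0.0153,  0.1101,  0.9938,  0.8931],
       [ 0.    ,  0.    ,  0.    ,  1.    ]])}
tamper_ball [(array([146.8, 201.3]), 0.66)]
tamper_foot [(array([161.6, 142.4]), 0.98)]
jar_floor [(array([397.6, 241.9]), 0.57), (array([156.9, 142.5]), 0.3)]
scraper_mid []
{'time': 0.5, 'qpos': array([ 1.0273,  0.5993, -0.0025,  1.5994,  0.0018,  0.9429, -0.0798]), 'joint_vel': array([ 0.0006, -0.0025,  0.0003, -0.0004,  0.0008,  0.0004, -0.0014]), 'tau': array([ -0.0027, -76.419 ,   1.4948, -25.2505,  -0.0523,   0.0111,
         0.0001]), 'tcp_pos': array([ 0.3263, -0.6474,  0.2266]), 'tcp_rot': array([-3.0564, -0.7267,  0.0001]), 'contact_force': array([ 0.9128,  0.3439, -0.0454]), 'moment': array([-0.0353, -0.0331,  0.0521]), 'finger_gap': 0.0931449860613346}
```

View pics/side0.png

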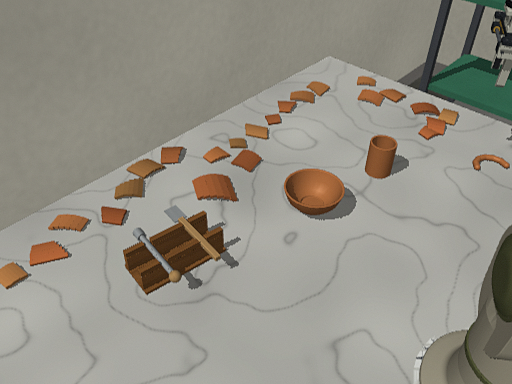

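View pics/top0.png

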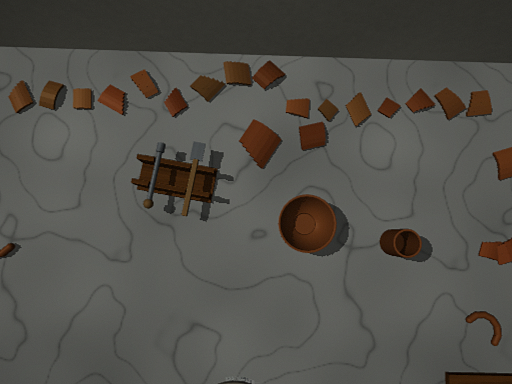

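```bash
python3 - <<'E'
from h import *
from scipy.spatial.transform import Rotation as R
np.set_printoptions(precision=4,suppress=True)
P={'ball':((173.6,276.1),(146.8,201.3),.05),'foot':((138.3,230.5),(161.6,142.4),.05),'jar':((371.9,169.6),(397.6,241.9),.006)}
for n,(a,b,z) in P.items(): print(n,tri('side',a,'top',b),atz('side',a,z),atz('top',b,z))
print('scr',atz('side',(199.2,236.5),.05))
print(R.from_rotvec(sense()['tcp_rot']).as_matrix())
E
```

```text
ball (array([0.5407, 0.2221, 0.0517]), np.float64(0.003994923962757118)) [0.5401 0.2203 0.05  ] [0.5424 0.224  0.05  ]
foot (array([0.6847, 0.1943, 0.0533]), np.float64(0.004701883288864157)) [0.6853 0.1916 0.05  ] [0.6875 0.1968 0.05  ]
jar (array([ 0.4682, -0.3937, -0.0029]), np.float64(0.0189287788069685)) [ 0.4692 -0.3746  0.006 ] [ 0.4609 -0.3963  0.006 ]
scr [0.5814 0.1171 0.05  ]
[[ 0.893   0.4501 -0.0001]
 [ 0.4501 -0.893   0.    ]
 [-0.     -0.     -1.    ]]
```

The side view shows the ball at about (174,276), the foot at (138,232), the jar at (381,157) and the bowl at (315,190). In the top view the ball is at (148,203), the foot at (160,146) and the jar rim at about (406,243). The two spot_point jar readings disagree by 2 cm, so I'll refine the jar and ball from masks.

```bash
cat > fit.py <<'E'
from h import *
from scipy.optimize import minimize
np.set_printoptions(precision=4,suppress=True)
M={}
tiles=[]
for c in ('side','top'):
    im=save(c,c+'1.png'); r=cut_out('jar_floor',c); print(c,'jar',[(np.round(x['uv'],1),x['confidence'],x['mask'].sum()) for x in r])
    hs=cv2.cvtColor(im,cv2.COLOR_RGB2HSV)
    m=((hs[...,1]>110)).astype(np.uint8)
    n,l,st,ce=cv2.connectedComponentsWithStats(m)
    u=(381,165) if c=='side' else (392,240)
    k=l[u[1],u[0]]; print(c,'comp',k,st[k],ce[k]); M[c]=(l==k) if k else None
    r=cut_out('tamper_ball',c); print(c,'tamper',[(np.round(x['uv'],1),x['confidence'],x['mask'].sum()) for x in r])
    u=(174,276) if c=='side' else (148,203)
    t=im[u[1]-70:u[1]+20,u[0]-50:u[0]+70]
    tiles.append(cv2.resize(t[:,:,::-1],None,fx=4,fy=4,interpolation=cv2.INTER_NEAREST)); 
    cv2.imwrite(f'pics/{c}_t.png',tiles[-1])
def sil(c,x,y):
    a=np.linspace(0,2*np.pi,60); pts=[]
    for z in (0,.09):
        pts+= [proj(c,(x+.033*np.cos(t),y+.033*np.sin(t),z)) for t in a]
    h=cv2.convexHull(np.array(pts,np.float32))[:,0]
    m=np.zeros((384*4,512*4),np.uint8); cv2.fillConvexPoly(m,np.round((h+.5)*4).astype(int),255)
    return cv2.resize(m,(512,384),interpolation=cv2.INTER_AREA)/255.
for cs in (('side',),('top',),('side','top')):
    f=lambda p: sum(np.abs(sil(c,*p)-M[c]).sum() for c in cs)
    r=minimize(f,[.468,-.385],method='Nelder-Mead',options=dict(initial_simplex=[[.468,-.385],[.478,-.385],[.468,-.375]]))
    print(cs,r.x,r.fun)
E
python3 fit.py
```

```text
side jar [(array([377.8, 156.2]), 0.8, np.int64(1064))]
side comp 22 [ 365  135   32   43 1053] [380.2754 156.1595]
side tamper [(array([157.4, 255.9]), 0.97, np.int64(553))]
top jar [(array([403. , 240.9]), 0.7, np.int64(1033))]
top comp 25 [380 229  42  29 993] [400.7613 242.6203]
top tamper [(array([155.3, 171.6]), 0.62, np.int64(419))]Traceback (most recent call last):
  File "fit.py", line 27, in <module>
    r=minimize(f,[.468,-.385],method='Nelder-Mead',options=dict(initial_simplex=[[.468,-.385],[.478,-.385],[.468,-.375]]))
    res = _minimize_neldermead(fun, x0, args, callback, bounds=bounds,
                               **options)
    fxr = func(xr)
    fx = function(np.copy(x), *(wrapper_args + args))
  File "fit.py", line 26, in <lambda>
    f=lambda p: sum(np.abs(sil(c,*p)-M[c]).sum() for c in cs)
                ~~~^^^^^^^^^^^^^^^^^^^^^^^^^^^^^^^^^^^^^^^^^^
  File "fit.py", line 26, in <genexpr>
    f=lambda p: sum(np.abs(sil(c,*p)-M[c]).sum() for c in cs)
                           ~~~^^^^^^
  File "fit.py", line 21, in sil
    pts+= [proj(c,(x+.033*np.cos(t),y+.033*np.sin(t),z)) for t in a]
           ~~~~^^^^^^^^^^^^^^^^^^^^^^^^^^^^^^^^^^^^^^^^^
  File "h.py", line 12, in proj
    c=calibration(cam);K=np.array(c['intrinsics']);E=np.array(c['extrinsics'])
ValueError: time passes only in moves, steps and waits
```

```bash
sed -i 's/^def save/import functools\n_cal=calibration\n@functools.lru_cache\ndef calibration(n): return _cal(n)\ndef save/' h.py
sed -e 's/im=save(c,c+.1.png.); r=cut_out.*$/im=cv2.imread(f"pics\/{c}1.png" )[:,:,::-1].copy()/' -e "/r=cut_out('tamper/d" fit.py > fit2.py; ls pics; python3 fit2.py
```

```text
side0.png
side1.png
side_t.png
top0.png
top1.png
top_t.png
side comp 22 [ 365  135   32   43 1053] [380.2754 156.1595]
top comp 25 [380 229  42  29 993] [400.7613 242.6203]
('side',) [ 0.4618 -0.3889] 71.10196078431372
('top',) [ 0.4604 -0.384 ] 53.52156862745098
('side', 'top') [ 0.4605 -0.3848] 141.0078431372549
```

View pics/side_t.png

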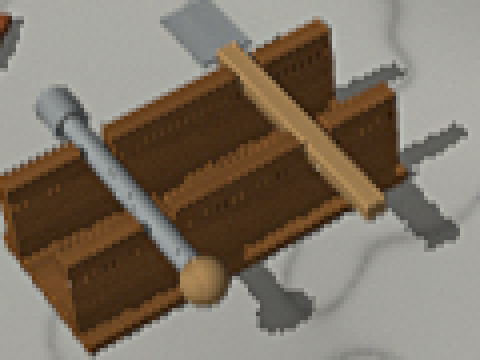

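View pics/top_t.png

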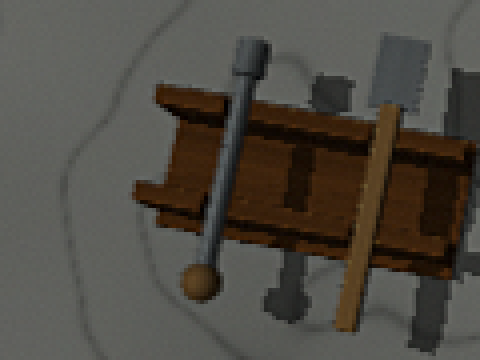

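The crops show the ball at (174.7,275.8) in the side view and (147.5,202.7) in the top view. The shank runs up to the foot end at about (161,142.5). The jar fits agree at (0.461,-0.386).

```bash
python3 - <<'E'
from h import *
np.set_printoptions(precision=4,suppress=True)
a,b=(174.7,275.8),(147.5,202.7)
print(tri('side',a,'top',b),atz('side',a,.05),atz('top',b,.05))
# foot end face centre: crop top (254,42), side (52,95)
f=(98+254/4-.5,133+43/4-.5); g=(124+50/4-.5,206+98/4-.5)
print(f,g,tri('side',g,'top',f),atz('side',g,.05),atz('top',f,.05))
E
```

```text
(array([0.538 , 0.2204, 0.0531]), np.float64(0.002216822267743669)) [0.5391 0.2184 0.05  ] [0.5391 0.2221 0.05  ]
(161.0, 143.25) (136.0, 230.0) (array([0.6842, 0.1968, 0.0559]), np.float64(0.0007710001902988657)) [0.6899 0.1939 0.05  ] [0.6853 0.1981 0.05  ]
```

Ball is at (0.539,0.220,0.050) with its axis yawed about -9.2°, and ball-to-foot comes out at 150 mm as it should. I'll turn the tool +35.9° so the jaws close across the axis, then travel above the jar and bowl.

```bash
python3 -m creep '[0,0,0,7.2,0.6, 0,0,0,7.2,0.6, 0,0,0,7.2,0.6, 0,0,0,7.2,0.6, 0,0,0,7.1,0.6, 10,-40,0,0,0.6, 10,-40,0,0,0.6, 10,-40,0,0,0.6, 10,-40,0,0,0.6, 10,-40,0,0,0.6, 10,-40,0,0,0.6, 10,-40,0,0,0.6]' 35
cat > st.py <<'E'
from h import *
import sys
from scipy.spatial.transform import Rotation as R
np.set_printoptions(precision=4,suppress=True)
s=sense();m=R.from_rotvec(s['tcp_rot']).as_matrix()
print(s['time'],s['tcp_pos'],'yaw',np.degrees(np.arctan2(m[1,0],m[0,0])),'tilt',m[2],'gap',s['finger_gap'],s['contact_force'],s['qpos'])
if len(sys.argv)>3:
    t=np.array([float(v) for v in sys.argv[1:4]]); print('tool delta mm',m.T@(t-s['tcp_pos'])*1000)
E
python3 st.py 0.539 0.220 0.15
```

```text
time: 2.0
tcp_pos: [0.4405, -0.3806, 0.2268]
tcp_rot: [3.131, -0.251, 0.001]
contact_force: [0.7, -0.9, 0.4]
finger_gap: 0.056
2.0 [ 0.4405 -0.3806  0.2268] yaw -9.153160599789933 tilt [ 0.0005  0.0002 -1.    ] gap 0.055952757230682285 [ 0.7117 -0.933   0.3709] [ 0.4954  0.4305  0.1686  1.9415 -0.1001  0.777  -1.0102]
tool delta mm [   1.6798 -608.6465   76.7343]
```

```bash
python3 -m creep '[0,-45,0,0,0.6, 0,-45,0,0,0.6, 0,-45,0,0,0.6, 0,-45,0,0,0.6, 0,-45,0,0,0.6, 0,-45,0,0,0.6, 0,-45,0,0,0.6, 0,-45,0,0,0.6, 0,-45,0,0,0.6, 0,-45,0,0,0.6, 0,-45,20,0,0.6, 0,-45,20,0,0.6]' 35
python3 -m creep '[0,0,0,0,0.6, 0,0,0,0,0.6, 0,0,0,0,0.6]' 
python3 st.py 0.539 0.220 0.15
```

```text
time: 3.2
tcp_pos: [0.5265, 0.1531, 0.1869]
tcp_rot: [-3.13, 0.251, -0.003]
contact_force: [0.9, 0.2, 0.5]
finger_gap: 0.056
time: 3.5
tcp_pos: [0.5259, 0.1497, 0.1869]
tcp_rot: [3.131, -0.253, 0.0]
contact_force: [0.5, 1.1, 1.2]
finger_gap: 0.0558
3.5 [0.5259 0.1497 0.1869] yaw -9.232326867412745 tilt [ 0.0002  0.0006 -1.    ] gap 0.05575518169945121 [0.4768 1.1184 1.2028] [-0.4505  0.4399  0.0959  2.0533 -0.0664  0.6512 -2.0428]
tool delta mm [  1.6848 -71.5486  36.8746]
```

```bash
python3 -m creep '[1,-36,0,0,0.6, 1,-36,0,0,0.6, 0,0,20,0,0.6, 0,0,27,0,0.6, 0,0,0,0,0.6, 0,0,0,0,0.6]' 35
python3 st.py 0.539 0.220 0.039
python3 - <<'E'
from h import *
a=save('side','s2.png');b=save('top','t2.png')
cv2.imwrite('pics/c2.png',np.hstack([cv2.resize(a[200:320,110:230,::-1],None,fx=3,fy=3),cv2.resize(b[130:250,90:210,::-1],None,fx=3,fy=3)]))
E
```

```text
time: 4.1
tcp_pos: [0.5396, 0.2202, 0.1403]
tcp_rot: [3.131, -0.254, -0.0]
contact_force: [-0.3, -1.6, 0.9]
finger_gap: 0.0559
4.1 [0.5396 0.2202 0.1403] yaw -9.28099486736642 tilt [-0.0001  0.0006 -1.    ] gap 0.05587710241214006 [-0.278  -1.5603  0.8516] [-0.5447  0.5422  0.0866  2.0117 -0.0794  0.5912 -2.1373]
tool delta mm [ -0.537    0.2159 101.2906]
```

View pics/c2.png

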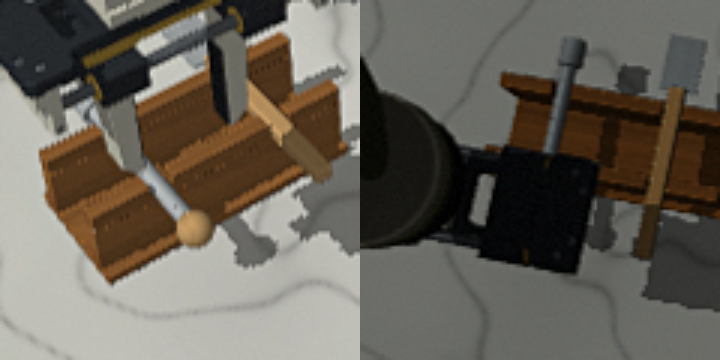

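The crop shows the open fingers straddling the tamper line above the ball, clear of the scraper. Next: descend and close.

```bash
python3 -m creep '[0,0,25,0,0.6, 0,0,25,0,0.6, 0,0,25,0,0.6, 0,0,16,0,0.6, 0,0,10,0,0.6, 0,0,0,0,0.6, 0,0,0,0,0.6]' 35
python3 st.py 0.539 0.220 0.039
python3 - <<'E'
from h import *
a=save('side','s3.png');b=save('top','t3.png')
cv2.imwrite('pics/c3.png',cv2.resize(a[220:320,120:230,::-1],None,fx=5,fy=5))
E
```

```text
time: 4.9
tcp_pos: [0.5398, 0.2218, 0.0395]
tcp_rot: [-3.131, 0.251, -0.001]
contact_force: [1.0, 0.7, 0.2]
finger_gap: 0.056
4.9 [0.5398 0.2218 0.0395] yaw -9.174034114940207 tilt [ 0.0009 -0.0006 -1.    ] gap 0.05604271967027673 [0.9922 0.6511 0.2107] [-0.5245  0.6962  0.0559  2.0638 -0.0959  0.3829 -2.1236]
tool delta mm [-0.5287  1.8605  0.539 ]
```

View pics/c3.png

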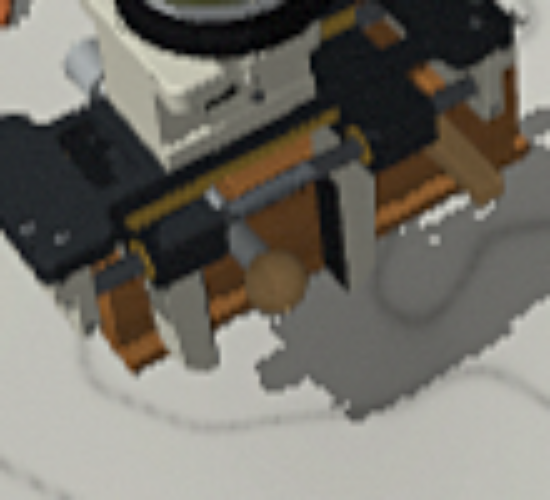

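The ball sits midway between the fingers at (175,276.6), and the projected grasp point coincides. Closing at 35 N.

```bash
python3 -m creep '[0,0,0,0,0, 0,0,0,0,0, 0,0,0,0,0, 0,0,0,0,0, 0,0,0,0,0, 0,0,0,0,0, 0,0,0,0,0, 0,0,0,0,0]' 35
python3 -m creep '[0,0,-4,0,0, 0,0,-8,0,0, 0,0,-8,0,0, 0,0,-8,0,0, 0,0,-8,0,0, 0,0,0,0,0, 0,0,0,0,0]'
python3 st.py 
python3 - <<'E'
from h import *
a=save('side','s4.png')
cv2.imwrite('pics/c4.png',cv2.resize(a[200:320,100:230,::-1],None,fx=5,fy=5))
E
```

```text
time: 5.8
tcp_pos: [0.5392, 0.2217, 0.0386]
tcp_rot: [3.132, -0.251, -0.0]
contact_force: [0.1, -0.1, 0.7]
finger_gap: 0.0226
time: 6.5
tcp_pos: [0.5393, 0.2218, 0.0749]
tcp_rot: [-3.131, 0.251, -0.001]
contact_force: [0.3, -0.0, -1.3]
finger_gap: 0.0224
6.5 [0.5393 0.2218 0.0749] yaw -9.149901003019522 tilt [ 0.0005 -0.0004 -1.    ] gap 0.022428027169787274 [ 0.3213 -0.0197 -1.2888] [-0.5328  0.6397  0.0669  2.0502 -0.0913  0.4538 -2.1275]
```

View pics/c4.png

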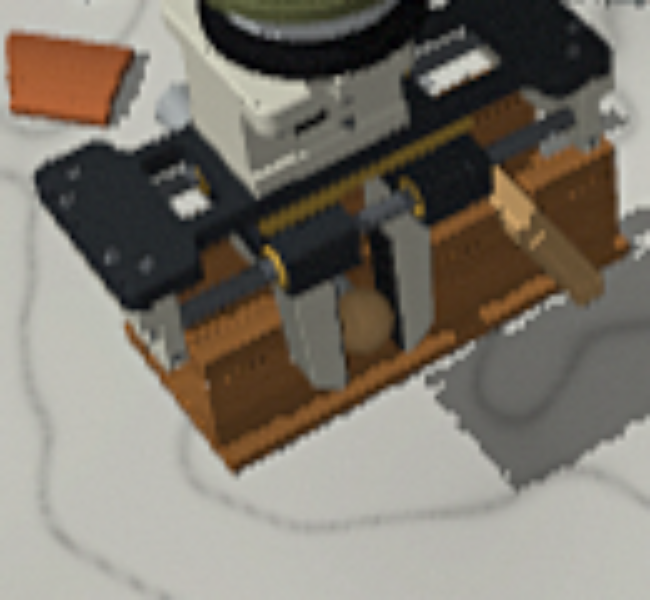

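The ball is held (gap 22.4 mm) and the foot still shows level with it at upper left. Lifting high.

```bash
python3 -m creep '[0,0,-12,0,0, 0,0,-20,0,0, 0,0,-25,0,0, 0,0,-25,0,0, 0,0,-25,0,0, 0,0,-25,0,0, 0,0,-25,0,0, 0,0,-25,0,0, 0,0,-25,0,0, 0,0,-25,0,0, 0,0,-15,0,0, 0,0,-8,0,0]'
python3 -m creep '[0,0,0,0,0, 0,0,0,0,0, 0,0,0,0,0, 0,0,0,0,0]'
python3 st.py 
python3 - <<'E'
from h import *
a=save('side','s5.png'); 
for n in ('tamper_ball','tamper_foot'): print(n,[(np.round(r['uv'],1),round(r['confidence'],2)) for r in spot_point(n,'side')][:3])
cv2.imwrite('pics/c5.png',cv2.resize(a[40:300,50:310,::-1],None,fx=2.3,fy=2.3))
E
```

```text
time: 7.75
tcp_pos: [0.5394, 0.2217, 0.3315]
tcp_rot: [-3.13, 0.251, -0.002]
contact_force: [0.0, 0.4, -1.3]
finger_gap: 0.0224
time: 8.15
tcp_pos: [0.5389, 0.2216, 0.3287]
tcp_rot: [3.131, -0.251, -0.002]
contact_force: [0.4, -0.0, -0.6]
finger_gap: 0.0224
8.15 [0.5389 0.2216 0.3287] yaw -9.15313544884865 tilt [-0.0013  0.001  -1.    ] gap 0.022389443813949212 [ 0.438  -0.0155 -0.6427] [-0.5799  0.3254  0.1251  1.8155 -0.0472  1.0053 -2.1665]
tamper_ball [(array([155.4, 149. ]), 0.68)]
tamper_foot [(array([115.7, 111.3]), 0.69)]
```

View pics/c5.png

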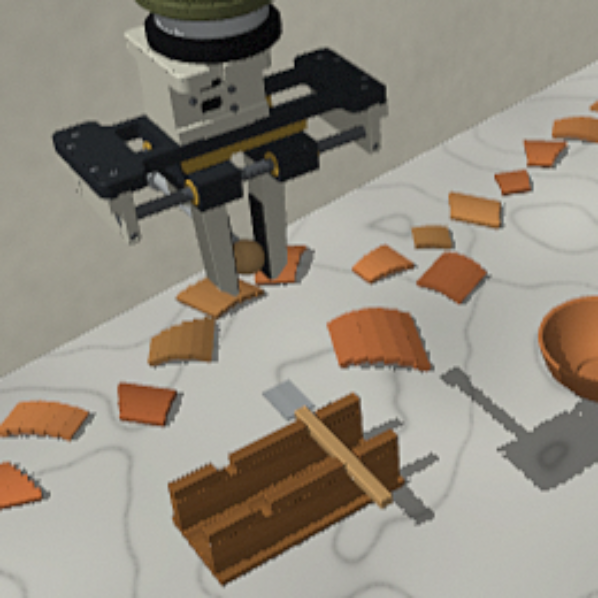

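It is lifted level at about 0.34 m, with the shank's shadow straight and the rest and scraper undisturbed. I'll ease the grip to 6.5 N and let it swing.

```bash
python3 -m creep '[0,0,0,0,0, 0,0,0,0,0, 0,0,0,0,0, 0,0,0,0,0, 0,0,0,0,0, 0,0,0,0,0, 0,0,0,0,0, 0,0,0,0,0, 0,0,0,0,0, 0,0,0,0,0, 0,0,0,0,0, 0,0,0,0,0]' 6.5
python3 -m creep '[0,0,0,0,0, 0,0,0,0,0, 0,0,0,0,0, 0,0,0,0,0, 0,0,0,0,0, 0,0,0,0,0, 0,0,0,0,0, 0,0,0,0,0, 0,0,0,0,0, 0,0,0,0,0, 0,0,0,0,0, 0,0,0,0,0]' 
python3 - <<'E'
from h import *
a=save('side','s6.png'); 
for n in ('tamper_ball','tamper_foot'): print(n,[(np.round(r['uv'],1),round(r['confidence'],2)) for r in spot_point(n,'side')][:3])
cv2.imwrite('pics/c6.png',cv2.resize(a[40:300,50:310,::-1],None,fx=2.3,fy=2.3))
E
```

```text
time: 9.5
tcp_pos: [0.5392, 0.2218, 0.3296]
tcp_rot: [3.132, -0.251, -0.0]
contact_force: [-1.0, -0.3, -0.5]
finger_gap: 0.0236
time: 10.7
tcp_pos: [0.5393, 0.2217, 0.3296]
tcp_rot: [3.132, -0.251, -0.0]
contact_force: [-0.4, -1.0, -0.8]
finger_gap: 0.0234
tamper_ball [(array([157.2, 149.8]), 0.56)]
tamper_foot [(array([161.4, 216.3]), 0.59)]
```

View pics/c6.png

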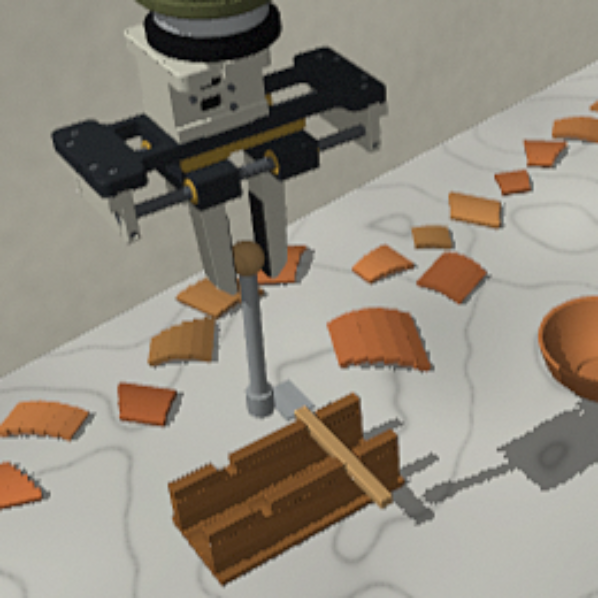

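It now hangs foot-down, foot at (161,216) in the side image and ball at (157,150). Tightening, then computing the lean and the travel.

```bash
python3 -m creep '[0,0,0,0,0, 0,0,0,0,0, 0,0,0,0,0, 0,0,0,0,0]' 35
python3 - <<'E'
from h import *
np.set_printoptions(precision=4,suppress=True)
p=sense()['tcp_pos']; b=p+[0,0,.011]; print('proj ball',proj('side',b),'foot if vertical',proj('side',b-[0,0,.15]))
a=save('side','s7.png');t=save('top','t7.png')
for c in ('side','top'):
  for n in ('tamper_ball','tamper_foot'): print(c,n,[(np.round(r['uv'],1),round(r['confidence'],2)) for r in spot_point(n,c)][:3])
E
python3 st.py 0.461 -0.386 0.33
```

```text
time: 11.25
tcp_pos: [0.5393, 0.2217, 0.3296]
tcp_rot: [3.132, -0.251, -0.0]
contact_force: [-0.8, -0.8, -1.1]
finger_gap: 0.0224
proj ball [156.0918 151.4972] foot if vertical [165.9326 223.1367]
side tamper_ball [(array([156.6, 152.1]), 0.77)]
side tamper_foot [(array([166.9, 217.2]), 0.87)]
top tamper_ball []
top tamper_foot []
11.55 [0.5392 0.2217 0.3296] yaw -9.150789753557708 tilt [-0.  0. -1.] gap 0.02219067728434337 [-0.8059 -0.7573 -0.7658] [-0.58    0.3244  0.1252  1.8146 -0.0471  1.0055 -2.1665]
tool delta mm [ 19.401  612.4541  -0.3815]
```

```bash
python3 -m creep '[0,15,0,0,0, 0,30,0,0,0, 2,40,0,0,0, 2,40,0,0,0, 2,40,0,0,0, 2,40,0,0,0, 2,40,0,0,0, 2,40,0,0,0, 2,40,0,0,0, 2,40,0,0,0, 2,40,0,0,0, 2,40,0,0,0]'
python3 -m creep '[1,40,0,0,0, 0,40,0,0,0, 0,35,0,0,0, 0,25,0,0,0, 0,15,0,0,0, 0,8,0,0,0, 0,0,0,0,0, 0,0,0,0,0, 0,0,0,0,0, 0,0,0,0,0]'
python3 st.py 0.461 -0.386 0.33
python3 - <<'E'
from h import *
np.set_printoptions(precision=4,suppress=True)
p=sense()['tcp_pos']; b=p+[0,0,.011]; print('proj ball',proj('side',b),'foot if vertical',proj('side',b-[0,0,.15]))
a=save('side','s8.png');t=save('top','t8.png')
print(spot_point('tamper_ball','side'),spot_point('tamper_foot','side'))
cv2.imwrite('pics/c8.png',np.hstack([cv2.resize(a[20:220,290:450,::-1],None,fx=2.5,fy=2.5),cv2.resize(t[150:350,310:470,::-1],None,fx=2.5,fy=2.5)]))
E
```

```text
time: 12.75
tcp_pos: [0.4868, -0.2231, 0.3298]
tcp_rot: [3.131, -0.252, 0.0]
contact_force: [0.5, -0.6, -1.2]
finger_gap: 0.0221
time: 13.75
tcp_pos: [0.4637, -0.3808, 0.3297]
tcp_rot: [-3.131, 0.248, -0.0]
contact_force: [-0.7, -0.8, -0.7]
finger_gap: 0.0221
13.75 [ 0.4637 -0.3808  0.3297] yaw -9.058665336248108 tilt [ 0.0001 -0.0004 -1.    ] gap 0.02213884890044739 [-0.6897 -0.7798 -0.6612] [ 0.3391  0.3586  0.3547  1.7885 -0.144   1.0198 -0.9802]
tool delta mm [-1.8788  5.5983 -0.3074]
proj ball [402.3531  45.6084] foot if vertical [388.845  106.8502]
[{'uv': [401.5, 47.3], 'confidence': 0.57}] [{'uv': [386.1, 100.8], 'confidence': 0.66}]
```

View pics/c8.png

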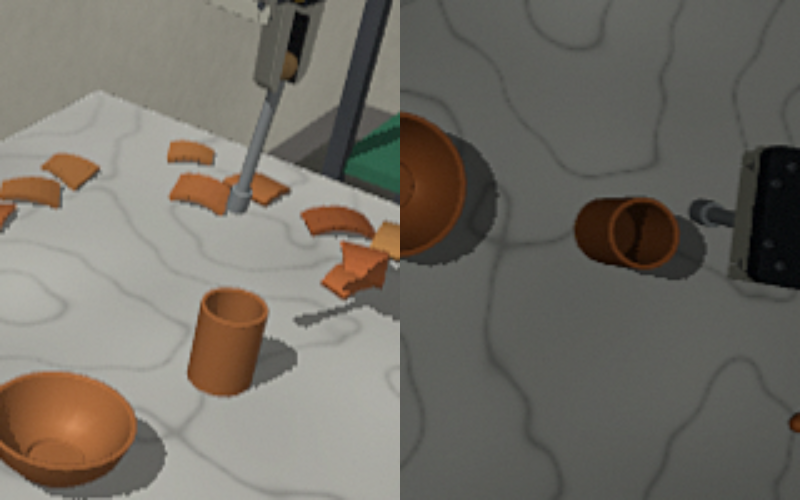

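The tamper hangs above and beside the jar; the foot end is at about (385.5,102) in the side view and (431,234) in the top view. I'll triangulate the foot.

```bash
python3 - <<'E'
from h import *
np.set_printoptions(precision=4,suppress=True)
p=sense()['tcp_pos']; b=p+[0,0,.011]
for c in('side','top'): print(c,[proj(c,b-[-d,0,.15]) for d in (0,.01,.02)])
print(tri('side',(385.3,101.5),'top',(431,234)), tri('side',(386.1,100.8),'top',(431,234)))
s=cv2.imread('pics/s8.png');t=cv2.imread('pics/t8.png')
for c,i,d in(('side',s,0),('top',t,0)):
    for n in (0,):
        pass
cv2.imwrite('pics/c9.png',np.hstack([cv2.resize(s[60:120,360:420],None,fx=6.6,fy=6.6,interpolation=0),cv2.resize(t[205:265,400:460],None,fx=6.6,fy=6.6,interpolation=0)]))
print(spot_point('tamper_foot','top'))
E
```

```text
side [array([389.105 , 106.7898]), array([385.3562, 105.237 ]), array([381.6402, 103.6977])]
top [array([428.3377, 242.8089]), array([428.1988, 237.7536]), array([428.0603, 232.7141])]
(array([ 0.4795, -0.3858,  0.196 ]), np.float64(0.0036766327508440787)) (array([ 0.4787, -0.3853,  0.1983]), np.float64(0.005628879820273245))
[{'uv': [430.1, 234.6], 'confidence': 0.65}]
```

View pics/c9.png

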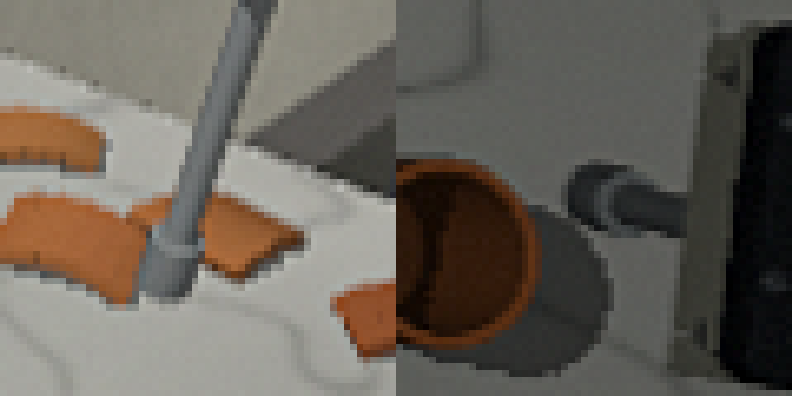

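The foot is about 18 mm ahead of the ball in x (a lean of roughly 7°), at about (0.479,-0.385). I'll centre the foot, rather than the ball, over the jar and lower partway.

```bash
python3 -m creep '[-6,2,0,0,0, -6,2,0,0,0, -5,1,0,0,0, 0,0,0,0,0, 0,0,20,0,0, 0,0,20,0,0, 0,0,20,0,0, 0,0,10,0,0, 0,0,5,0,0, 0,0,0,0,0, 0,0,0,0,0, 0,0,0,0,0]'
python3 st.py 
python3 - <<'E'
from h import *
a=save('side','s10.png');t=save('top','t10.png')
cv2.imwrite('pics/c10.png',np.hstack([cv2.resize(a[60:190,340:430,::-1],None,fx=4.4,fy=4.4),cv2.resize(t[180:310,370:460,::-1],None,fx=4.4,fy=4.4)]))
E
```

```text
time: 15.2
tcp_pos: [0.446, -0.3844, 0.2554]
tcp_rot: [3.131, -0.251, 0.002]
contact_force: [-0.1, 0.2, -1.1]
finger_gap: 0.0224
15.2 [ 0.446  -0.3844  0.2554] yaw -9.154639893115105 tilt [ 0.0012  0.0005 -1.    ] gap 0.022404091822823186 [-0.0796  0.2019 -1.0616] [ 0.3783  0.4163  0.3346  1.9043 -0.1782  0.8483 -0.9261]
```

View pics/c10.png

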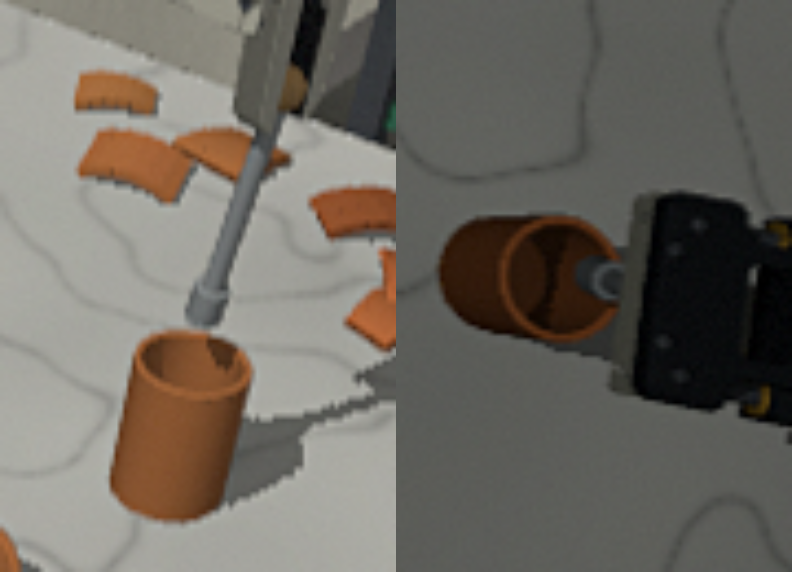

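The foot hovers just above the rim, with the end face at about (386,131) in the side view and (415.5,242.5) in the top view. I'll check these against the projected jar axis.

```bash
python3 - <<'E'
from h import *
np.set_printoptions(precision=4,suppress=True)
J=(.461,-.386)
for c in('side','top'): print(c,[proj(c,(*J,z)) for z in (.09,.117)])
print(tri('side',(386.1,131.3),'top',(415.5,242.5)), atz('top',(415.5,242.5),.117),atz('side',(386.1,131.3),.117))
E
```

```text
side [array([383.0711, 142.057 ]), array([385.1232, 132.8845])]
top [array([408.292 , 242.6803]), array([413.7184, 243.027 ])]
(array([ 0.4617, -0.3893,  0.1196]), np.float64(0.0015048661961588796)) [ 0.4623 -0.39    0.117 ] [ 0.4629 -0.3937  0.117 ]
```

The foot is centred to within about 4 mm. I'll make a 3 mm correction and lower it.

```bash
python3 -m creep '[0,-3,0,0,0, 0,0,10,0,0, 0,0,15,0,0, 0,0,15,0,0, 0,0,15,0,0, 0,0,15,0,0, 0,0,15,0,0, 0,0,10,0,0, 0,0,5,0,0, 0,0,0,0,0, 0,0,0,0,0, 0,0,0,0,0]'
python3 st.py 
python3 -m creep '[0,0,2,0,0, 0,0,2,0,0, 0,0,2,0,0, 0,0,0,0,0, 0,0,0,0,0]'
python3 st.py 
python3 - <<'E'
from h import *
a=save('side','s11.png');t=save('top','t11.png')
cv2.imwrite('pics/c11.png',np.hstack([cv2.resize(a[60:190,340:430,::-1],None,fx=4.4,fy=4.4),cv2.resize(t[180:310,370:460,::-1],None,fx=4.4,fy=4.4)]))
E
```

```text
time: 16.5
tcp_pos: [0.4464, -0.3813, 0.1552]
tcp_rot: [3.131, -0.251, 0.001]
contact_force: [-1.2, 0.5, 0.1]
finger_gap: 0.0225
16.5 [ 0.4464 -0.3813  0.1552] yaw -9.153323465355342 tilt [ 0.0009  0.0005 -1.    ] gap 0.02249012747519654 [-1.1661  0.5282  0.1295] [ 0.4197  0.5382  0.2788  2.0002 -0.2408  0.6332 -0.8745]
time: 17.0
tcp_pos: [0.4461, -0.3811, 0.1485]
tcp_rot: [-3.132, 0.251, 0.0]
contact_force: [-0.4, 0.7, -0.4]
finger_gap: 0.0221
17.0 [ 0.4461 -0.3811  0.1485] yaw -9.153615039018819 tilt [-0.0002 -0.     -1.    ] gap 0.022138353372540994 [-0.382   0.6672 -0.3758] [ 0.4231  0.5473  0.2743  2.0052 -0.2448  0.6203 -0.871 ]
```

View pics/c11.png

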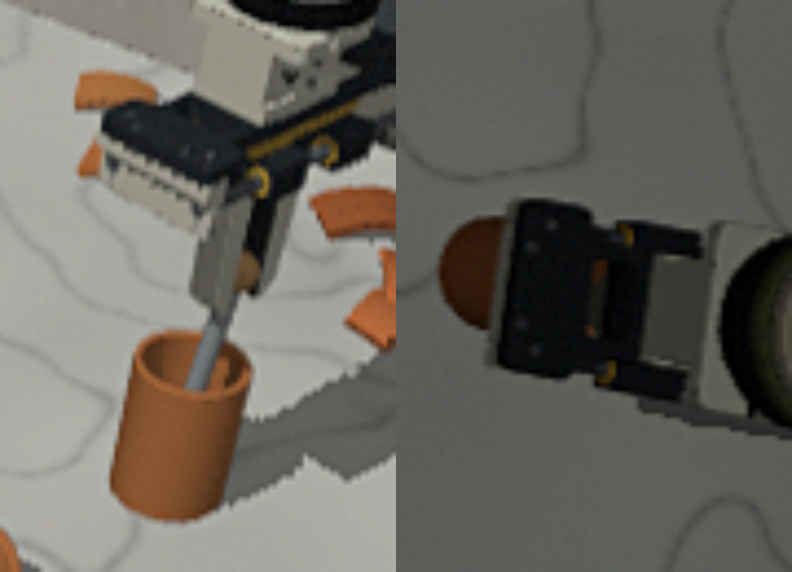

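The foot is inside the jar, with the shank down through the rim at about (387,145). Easing down until floor contact.

```bash
for i in 1; do python3 -m creep '[0,0,1,0,0, 0,0,1,0,0, 0,0,1,0,0, 0,0,0,0,0, 0,0,0,0,0]'; done
python3 st.py; python3 st.py
python3 -m creep '[0,0,1,0,0, 0,0,1,0,0, 0,0,0,0,0, 0,0,0,0,0]'
python3 st.py
```

```text
time: 17.6
tcp_pos: [0.4465, -0.3815, 0.1462]
tcp_rot: [3.131, -0.251, 0.002]
contact_force: [0.2, 0.0, 4.9]
finger_gap: 0.0222
17.6 [ 0.4465 -0.3815  0.1462] yaw -9.160612262320216 tilt [ 0.0011  0.0005 -1.    ] gap 0.0222328448439233 [0.2428 0.048  4.9036] [ 0.4248  0.5506  0.2723  2.0066 -0.2468  0.6141 -0.8693]
17.6 [ 0.4465 -0.3815  0.1462] yaw -9.160612262320216 tilt [ 0.0011  0.0005 -1.    ] gap 0.0222328448439233 [0.2428 0.048  4.9036] [ 0.4248  0.5506  0.2723  2.0066 -0.2468  0.6141 -0.8693]
time: 18.0
tcp_pos: [0.4475, -0.3824, 0.1459]
tcp_rot: [3.129, -0.251, 0.006]
contact_force: [-1.4, 0.7, 19.9]
finger_gap: 0.0222
18.0 [ 0.4475 -0.3824  0.1459] yaw -9.17087470858544 tilt [ 0.0042  0.0018 -1.    ] gap 0.022194448248330303 [-1.3832  0.6962 19.8616] [ 0.4259  0.5512  0.2714  2.0062 -0.2481  0.6106 -0.8682]
```

Floor contact is confirmed: 20 N upward at TCP z 0.146. I'll relieve it, then open.

```bash
python3 -m creep '[0,0,-2,0,0, 0,0,0,0,0, 0,0,0,0,0]'; python3 st.py
python3 -m creep '[0,0,0,0,0.3, 0,0,0,0,0.45, 0,0,0,0,0.6, 0,0,0,0,0.6, 0,0,0,0,0.6, 0,0,0,0,0.6, 0,0,0,0,0.6, 0,0,0,0,0.6]' 10
python3 st.py
python3 - <<'E'
from h import *
a=save('side','s12.png');t=save('top','t12.png')
cv2.imwrite('pics/c12.png',np.hstack([cv2.resize(a[60:190,340:430,::-1],None,fx=4.4,fy=4.4),cv2.resize(t[180:310,370:460,::-1],None,fx=4.4,fy=4.4)]))
E
```

```text
time: 18.3
tcp_pos: [0.4465, -0.3814, 0.146]
tcp_rot: [3.131, -0.251, 0.001]
contact_force: [-0.7, 0.2, 7.5]
finger_gap: 0.0221
18.3 [ 0.4465 -0.3814  0.146 ] yaw -9.154069180108854 tilt [ 0.0009  0.0004 -1.    ] gap 0.02213136756612297 [-0.6753  0.2147  7.4777] [ 0.4248  0.5507  0.2722  2.0068 -0.2468  0.6141 -0.8693]
time: 19.1
tcp_pos: [0.4462, -0.3811, 0.1456]
tcp_rot: [3.132, -0.251, -0.0]
contact_force: [0.2, -0.7, -0.9]
finger_gap: 0.0561
19.1 [ 0.4462 -0.3811  0.1456] yaw -9.152144088554468 tilt [-0.  0. -1.] gap 0.05609116985974818 [ 0.1524 -0.7314 -0.8717] [ 0.4248  0.5513  0.2721  2.0073 -0.2468  0.614  -0.8693]
```

View pics/c12.png

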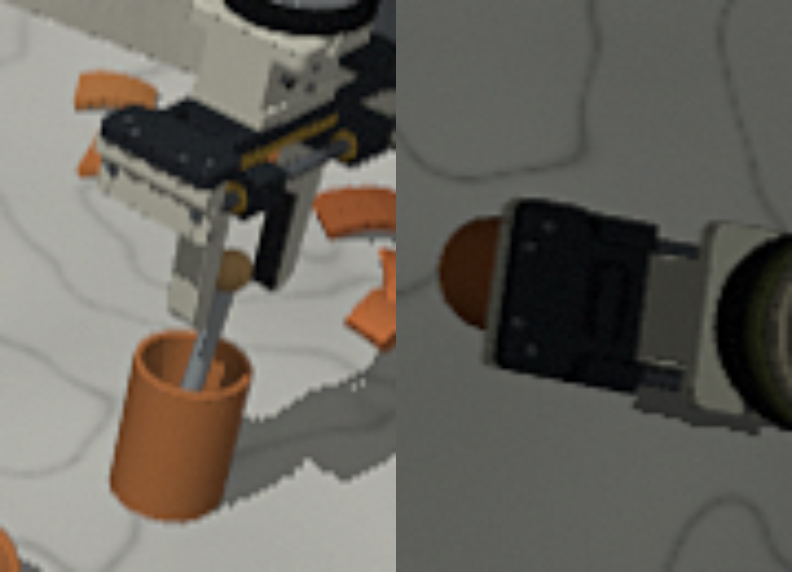

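The tamper stands in the jar with the ball at about (393,120), free between the pads. Opening fully, retreating straight up and checking.

```bash
python3 -m creep '[0,0,0,0,0.8, 0,0,0,0,1, 0,0,0,0,1, 0,0,0,0,1, 0,0,-5,0,1, 0,0,-10,0,1, 0,0,-20,0,1, 0,0,-30,0,1, 0,0,-30,0,1, 0,0,-30,0,1, 0,0,-20,0,1, 0,0,-10,0,1]'
python3 -m creep '[0,-20,0,0,1, 0,-40,0,0,1, 0,-45,0,0,1, 0,-45,0,0,1, 0,-30,0,0,1, 0,-15,0,0,1, 0,0,0,0,1, 0,0,0,0,1, 0,0,0,0,1, 0,0,0,0,1, 0,0,0,0,1]'
python3 st.py
python3 - <<'E'
from h import *
a=save('side','s13.png')
for n in ('tamper_ball','scraper_mid'): print(n,[(np.round(r['uv'],1),round(r['confidence'],2)) for r in spot_point(n,'side')][:3])
t=save('top','t13.png')
print('top ball',[(np.round(r['uv'],1),round(r['confidence'],2)) for r in spot_point('tamper_ball','top')])
cv2.imwrite('pics/c13.png',np.hstack([cv2.resize(a[60:190,340:430,::-1],None,fx=4.4,fy=4.4),cv2.resize(t[180:310,370:460,::-1],None,fx=4.4,fy=4.4)]))
E
```

```text
time: 20.4
tcp_pos: [0.4465, -0.3816, 0.3034]
tcp_rot: [3.13, -0.251, 0.005]
contact_force: [-0.5, -0.1, 0.7]
finger_gap: 0.0929
time: 21.5
tcp_pos: [0.4769, -0.1895, 0.3005]
tcp_rot: [3.131, -0.253, -0.0]
contact_force: [0.2, 0.3, -0.8]
finger_gap: 0.093
21.5 [ 0.4769 -0.1895  0.3005] yaw -9.24141287767511 tilt [-0.0002  0.0002 -1.    ] gap 0.09300365096692689 [ 0.1936  0.2864 -0.8319] [ 0.0219  0.2634  0.3129  2.0034 -0.103   0.8898 -1.3424]
tamper_ball [(array([387.3, 115.8]), 0.7)]
scraper_mid [(array([198.4, 238.3]), 0.92)]
top ball []
```

View pics/c13.png

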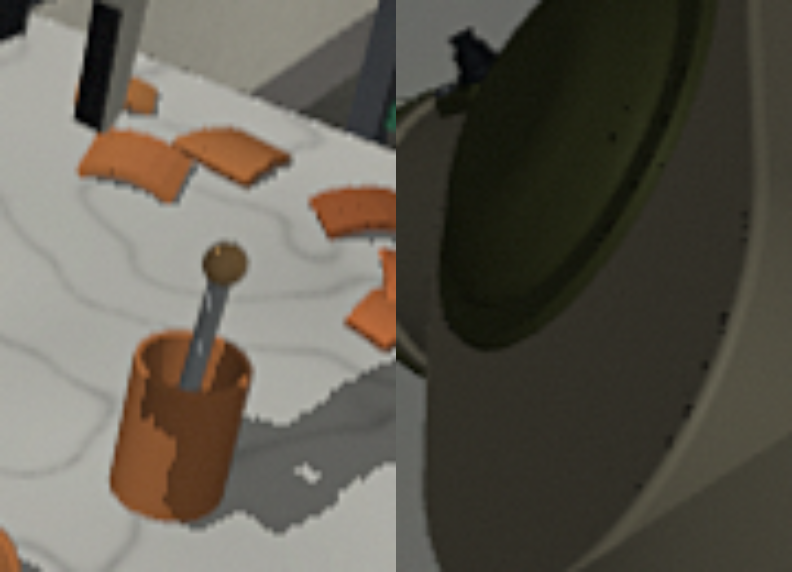

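View pics/s13.png

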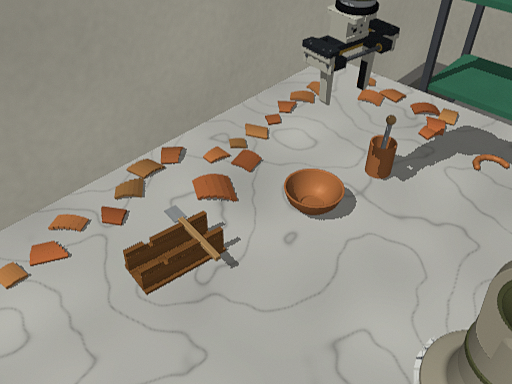

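The tamper stands nearly upright in the jar, ball at about (390,119). The scraper lies in its notch as before. Quick check of both, then hand in.

```bash
python3 - <<'E'
from h import *
a=cv2.imread('pics/side0.png').astype(int);b=cv2.imread('pics/s13.png').astype(int)
d=np.abs(a-b).sum(2)[200:270,190:245]; print('scraper diff px>60:',(d>60).sum(),'of',d.size)
print('ball z.155:',atz('side',(390.4,119.2),.155)); print(sense()['time'])
job_done()
E
```

```text
scraper diff px>60: 2 of 3850
ball z.155: [ 0.45778314 -0.39104365  0.155     ]
21.75
the job is handed in; nothing more can be done
```

The tamper is standing foot-down in the tall narrow jar, and I handed the job in at 21.75 s, well inside the 51 s limit. No verdict was reported.

I gripped the ball at 35 N and lifted the tamper level to about 0.34 m. Easing the grip to 6.5 N let it swing down to hang; I then tightened to 35 N and carried it over the jar. I lowered it until the foot met the floor, with 20 N upward at the wrist. Then I released it and backed away.

**Last checks:**
- **Ball:** if the ball is 155 mm up, it sits about 6 mm from the jar axis, so the tamper stands nearly upright. The gripper is well clear of it.
- **Scraper:** in the side pictures from start and end, only 2 of 3850 pixels around the scraper changed. The network's reading of it moved about 2 px, which I take as noise.

**Disagreed or failed:**
- The first two network readings of the jar floor disagreed by about 2 cm. I used a jar outline fit from both cameras instead, which agreed within about 5 mm.
- The tamper hung about 7° off vertical, so I centred its foot over the jar rather than the ball.
- After the retreat the arm blocked the top camera, so the final position check rests on the side camera alone. The foot inside the jar was not directly visible.

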